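# Clear the spring press, close its plate on the posts and hold it down

### The arm

A 6-joint arm with a two-finger parallel gripper is mounted at the origin on the work surface. World frame = base frame: x ahead of the robot, y to its left, z up, the work surface at z = 0. Lengths are in m, angles in degrees, forces in N, time in s.
With the tool pointing down it reaches from about 0.4 to 0.825 m from the base axis. Payload 7 kg.
Tool frame: the origin (TCP) lies midway between the tips of the shut fingers; the grasp point (between the pads) lies 19 mm behind it; z points along the fingers, y is the line along which they close (so a half turn about z gives the same grasp; the last joint's range is limited). The gripper opens to 88 mm and grips with 3 to 60 N. Pads are 19 mm wide; open, the fingers measure 130 mm over their backs; the gripper's body (78 mm by 193 mm) begins 47 mm behind the grasp point.
Start: joints at [87.668, 20.546, 0.682, 0, -70.136, -16.507], TCP at [0.218, 0.639, 0.227] pointing down, gripper open.
Joint ranges: [-176.03, 176.03], [-82.01, 121.73], [-58.28, 71.71], [-173.87, 95.51], [-174.79, -0.11], [-173.66, 173.66]. Speed limits (degrees/s): [136.94, 136.94, 172.46, 180, 180, 180].

### API

Orientations are given as [roll, pitch, yaw] about the fixed x, y, z axes, in that order (R = Rz(yaw) Ry(pitch) Rx(roll)).
In Python, from plant import ctrl gives the robot as it stands. The module is installed in compiled form; this text tells all that it offers.
- The arm moves only by the tool send_rows, never from a script. Its argument "plan" is a list that holds one entry, the list of rows, each a list of 6 numbers: the shift along the tool's x, y, z in fractions of the full range, 1 being 60 cm, then the turn, a rotation vector about the tool's x, y, z in a scale on which 1.0 is 2 pi rad. A call has 1 to 8 rows; each row is the pose to reach, as a shift and turn from the pose commanded when the call began, along the tool's axes at that moment; what a row does not reach only later rows make up. A row lasts 1/12 s, in which the tool goes at most 41.7 mm and 7.16 degrees, less where a joint would pass 70% of its speed; a pose out of reach is approached as far as the arm can. No shift or turn number may pass 1 either way. A call with a gripper value outside its range is refused whole. "fingers" is the opening, from 0 (shut) to 1 (fully open), set as the call begins (left out, the last holds). The fingers move at their own pace and stop on an object; the grip force is fixed at half the most. Time passes only in rows, so rows that repeat a pose let the fingers close. It gives the time, the measured TCP pose, the force, the opening and the grip force at its end, in the units of the state.
- ctrl.get_obs(): the state, without advancing time (a new reading comes with each control period).
- ctrl.snapshot(name): name is "scene" or "side" or "wrist"; returns a dict with "img" (420x560x3 uint8, red, green, blue), "K" (3x3 intrinsics, pixels), "pose" (4x4, takes a point from camera to world coordinates). Camera axes: x right, y down, z forward; pixel columns grow to the right and rows downward; lengths in m; the calibration is good to about 2 mm. A picture is of the moment at which its call begins. There is no depth.
- ctrl.close_job(): hands the job in; it is judged then, once.
The state is a dict: "clock": time; "joint_pos": joint angles; "qvel": joint speeds; "tau": joint torques, N m; "tool_pos": TCP position; "orientation": TCP orientation; "force": force on the tool from outside, world axes, zero at the start; "moment": the same for the moment, N m; "opening": finger opening in m; "gripper_force": force on a finger pad.
Only numpy, scipy, OpenCV 4.12 (cv2) and the standard library are available. Lean on these libraries where they do the work, as an engineer would, in place of code of your own. Each camera call takes 0.05 s, during which the arm holds its last target. There are 200 camera calls.

### The job

The washed kimchi press is going back together. First take the yellow lid opener off its ribbed bed and hang it by its eye on the hook of the utensil stand, then set the steel pressing plate over the two posts and push it down against the springs until it sits fully home, flat on the ribs. Finish while still holding it pressed down there, so that I can spin the wing nuts on, and leave everything else where it stands.

Things in the scene. Friction and masses are not known exactly. Their poses are not given: they have to be found in the camera images.
- press: Lower half of the press, fixed: white plastic base 130 (x) x 230 (y) x 28 mm high, pouring lip at -x. Origin at the centre of its underside, z up. Five ribs along y on top, 3 mm high, 135 mm long, over a 97 mm wide field; their tops (the bed) are 31 mm above the origin. Two steel posts, 10 mm thick, at y = -85 and +85 mm (x = 0), rise to 88 mm above the origin; the last 6 mm taper to 5 mm.
- bed (a point): Centre of the bed, at the level of the rib tops, midway between the posts; axes as press. With the plate home its underside lies here.
- post_left_top (a point): Top of the post at the press's +y end, on its axis. Round each post a 22 mm washer rides on a coil spring, its top 16 mm above the bed when free; it sinks into the base as the plate goes down. Both springs together need about 2.5 N to start and 16 N with the plate home (the plate's weight, about 4 N, is part of that). Unheld, the plate rises again by some 14 mm.
- post_right_top (a point): Top of the post at the press's -y end, on its axis; the same washer and spring.
- plate: Upper half of the press, loose: steel pressing plate 110 (x) x 210 (y) x 5 mm, about 0.42 kg, lying flat, handle up. Origin at the centre of its underside, z up. Two 13 mm through holes at y = -85 and +85 mm (x = 0) fit the posts, either way round. In the middle a wooden bar handle, 16 mm thick (x), 90 mm long (y), 22 to 44 mm above the underside, on two 10 mm stand-offs at y = -30 and +30 mm.
- handle (a point): Middle of the plate's bar handle, 34 mm above the plate's underside; axes as plate (the bar runs along y; pinch it across x).
- hole_left (a point): Centre of the plate's +y hole, at the level of its underside.
- hole_right (a point): Centre of the plate's -y hole, at the level of its underside.
- opener: Yellow plastic lid opener, loose, 8 mm thick, 45 g, 182 mm long along x, lying flat across the bed between the posts. Origin at its underside near mid length, z up. At its +x end (away from the robot at first) the eye, a ring of 21 mm bore, 36 mm outer diameter; handle 26 mm wide (y), x = -43 to 55 mm; hooked jaw 46 mm wide at the -x end, to x = -94 mm.
- eye (a point): Centre of the opener's eye, 70 mm along +x from the opener's origin and at mid thickness (4 mm up).
- opener_grip (a point): Balance point of the opener's handle, 80 mm from the eye; axes as opener (pinch across its y).
- stand: Utensil stand, fixed: dark round foot of 110 mm diameter, 12 mm steel post topped by a small wooden ball, 233 mm high. Origin at the centre of the foot's underside, z up. One hook of 6.6 mm wire leaves the post towards the stand's -x (roughly to the robot): the stem dips from 216 mm height to 203 mm at 54 mm from the post, then turns up to the tip, 67 mm from the post and 231 mm high.
- hook_tip (a point): Top of the hook's upturned tip; axes as stand.
- hook_seat (a point): Top of the wire at the lowest part of the hook's stem, 11 mm behind the tip and 25 mm below it; an eye hangs here or further along the stem, between tip and post.
- box0: Bottom of a stack of three clear kimchi boxes with lids, each 198 x 138 x 72 mm, at the left; origin at the centre of its underside. Leave alone.
- box1: Middle box of the stack. Leave alone.
- box2: Top box of the stack, red lid; the stack is 217 mm high. Leave alone.
- tray: Small wooden tray, 100 x 170 x 22 mm, at the back, with the two wing nuts in it. Leave alone.
- nut_a: Black wing nut, 50 mm across, in the tray. Leave alone.
- nut_b: Second black wing nut in the tray. Leave alone.
- spoon: Ceramic soup spoon, 160 mm long, at the back. Leave alone.
- bowl: White ceramic bowl, 110 mm across, 48 mm high, at the back right. Leave alone.
Mind the look-alikes: they are no part of the job. There is more than one size of the opener; the job needs the middle-sized. Leave any black look-alike of the plate alone.

How it is judged (in metres and radians):
On the way, in this order (a step that is already met when the one before it is completed fails the run):
1. the lid opener hangs by its eye on the hook, let go and nearly still (x of eye in the frame of stand between -0.068 and -0.004 m and y of eye in the frame of stand between -0.012 and 0.012 m and z of eye in the frame of stand between 0.18 and 0.215 m and angle between opener's own x axis and vertical below 0.4 rad and contact force between opener and stand above 0.05 N and contact force between the fingers and opener below 0.05 N and angular speed of opener below 1.5 rad/s), for 0.3 s.
2. both holes of the plate are over the posts (angle between the y axis of plate and the y axis of press, either way round below 0.06 rad and horizontal distance between plate and bed below 0.004 m and z of each of hole_left, hole_right in the frame of bed below 0.052 m), for 0.1 s.
At the end, for the whole second after the job is handed in: The plate is on both posts, held down by the fingers with over 3 N: both ends within 3 mm of the rib tops, at rest. The opener hangs by its eye on the hook: eye round the stem between post and tip, its length within 0.4 rad of vertical, untouched by the fingers (horizontal distance between plate and bed below 0.004 m and angle between the y axis of plate and the y axis of press, either way round below 0.06 rad and z of each of hole_left, hole_right in the frame of bed below 0.003 m and contact force between the fingers and plate above 3 N and linear speed of plate below 0.03 m/s and x of eye in the frame of stand between -0.068 and -0.004 m and y of eye in the frame of stand between -0.012 and 0.012 m and z of eye in the frame of stand between 0.18 and 0.215 m and angle between opener's own x axis and vertical below 0.4 rad and contact force between opener and stand above 0.05 N and contact force between the fingers and opener below 0.05 N); the arm keeps its last pose, push and grip.
It fails at once if a bystander is shifted by more than 3 cm (distance of any of box0, box1, box2, tray, nut_a, nut_b, spoon, bowl from where it was at the start of the episode above 0.03 m).
It also fails if it takes over 69 s, if anything falls off the work surface, if the arm or the gripper's body presses on something with over 40 N, if the wrist force passes 120 N, or if a joint passes its speed limit or range.

## Working session

There is one attempt and no reset: what is moved stays moved. The work goes in short steps, Python scripts to look and compute and a tool call to move; the robot and the scene stay as the last step left them, time stands still between calls to the robot, and variables do not carry over. Pictures are saved under pics/ and viewed, at most 10 in all, crops included, and the job is handed in when it is done.

Besides the shell and the picture viewer there is one more tool, called after "Call:" as a command line: name --argument value ..., lists and objects as JSON in quotes. send_rows: Moves the arm, as the interface text tells. Its arguments: {"type":"object","properties":{"plan":{"type":"array","items":{"type":"array","items":{"type":"array","items":{"type":"number"}}}},"fingers":{"type":"number"}},"required":["plan"]}

```bash
mkdir -p pics; python3 - <<'E'
from plant import ctrl
import cv2,numpy as np
print(ctrl.get_obs())
for n in ["scene","side"]:
    s=ctrl.snapshot(n); cv2.imwrite(f"pics/{n}0.png",s["img"][:,:,::-1]); np.savez(f"{n}0.npz",**s); print(n,s["K"],s["pose"].round(3))
E
```

```text
{'clock': 0.0, 'joint_pos': array([ 8.76711694e+01,  2.05913686e+01,  6.32610598e-01, -1.88278346e-02,
       -7.01374846e+01, -1.65066102e+01]), 'qvel': array([-0.02723155,  0.01652901, -0.01799574,  0.06893537, -0.06097117,
       -0.11117095]), 'tau': array([ 3.05304602e-04, -5.82709908e+01,  2.93059123e+01,  6.99741080e+00,
        6.97597337e-03, -1.46000339e-04]), 'tool_pos': array([0.21780249, 0.63835902, 0.22561869]), 'orientation': array([ 1.79902695e+02, -1.03776278e-02, -1.88418439e+01]), 'force': array([0.25132948, 0.02795755, 0.59625676]), 'moment': array([-0.01787121, -0.00323167,  0.02757807]), 'gripper_force': 0.0, 'opening': 0.08724869734764341}
scene [[536.46460315   0.         281.50842592]
 [  0.         536.46460315 212.59562814]
 [  0.           0.           1.        ]] [[-0.762  0.414 -0.498  1.398]
 [ 0.648  0.489 -0.584  1.074]
 [ 0.002 -0.768 -0.641  1.281]
 [ 0.     0.     0.     1.   ]]
side [[400.7395747    0.         278.68226255]
 [  0.         400.7395747  210.99652808]
 [  0.           0.           1.        ]] [[-0.996 -0.057  0.072  0.435]
 [-0.09   0.764 -0.639  0.899]
 [-0.018 -0.643 -0.766  1.183]
 [ 0.     0.     0.     1.   ]]
```

View pics/scene0.png

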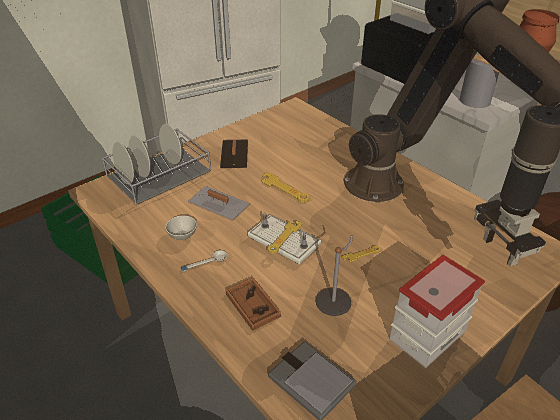

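View pics/side0.png

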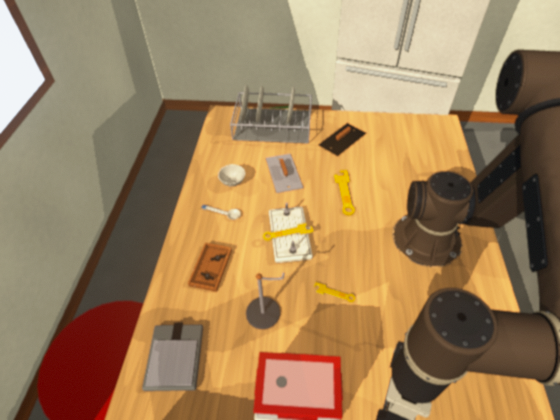

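Opener candidates in the scene image are the one on the press at (285,236), a larger one on the table at (285,187) and a smaller one at (362,253). I choose the one on the press bed. Plate candidates are the steel one at (219,203) and the black one at (234,153). I choose the steel one. Next is a close crop to check both choices, plus rough positions.

```bash
cat > h.py <<'E'
import numpy as np,cv2
def load(n): return dict(np.load(n+".npz"))
def ray(s,p):
    d=s["pose"][:3,:3]@np.linalg.solve(s["K"],[p[0],p[1],1.]); return s["pose"][:3,3],d/np.linalg.norm(d)
def plane(s,p,z):
    o,d=ray(s,p); return o+d*(z-o[2])/d[2]
def tri(*sp):
    A=np.zeros((3,3));b=np.zeros(3);R=[ray(s,p) for s,p in sp]
    for o,d in R: P=np.eye(3)-np.outer(d,d);A+=P;b+=P@o
    x=np.linalg.solve(A,b); return x,[float(np.linalg.norm(np.cross(x-o,d))) for o,d in R]
def proj(s,X):
    c=np.linalg.inv(s["pose"])@np.append(X,1); u=s["K"]@c[:3]; return u[:2]/u[2]
E
python3 - <<'E'
from h import *
a,b=load("scene0"),load("side0")
A=cv2.resize(a["img"][165:325,180:380],None,fx=4,fy=4,interpolation=cv2.INTER_CUBIC)[:600,:]
cv2.imwrite("pics/cs.png",A[:,:,::-1])
B=cv2.resize(b["img"][145:335,220:380],None,fx=3.15,fy=3.15,interpolation=cv2.INTER_CUBIC)
cv2.imwrite("pics/cd.png",B[:,:,::-1])
for nm,p,q in [("opener",(285,236),(289,232)),("big",(285,187),(345,192)),("small",(362,253),(335,292)),("plate handle",(218,196),(285,168)),("ball",(338,250),(259,277)),("black",(234,148),(343,133)),("postL",(303,235),(293,245)),("postR",(264,217),(286,208))]:
    print(nm,tri((a,p),(b,q))[0].round(3),tri((a,p),(b,q))[1], plane(a,p,.03).round(3))
E
```

```text
opener [0.497 0.035 0.031] [0.0018293705532969006, 0.0018293705532968607] [0.497 0.037 0.03 ]
big [ 0.291 -0.203  0.003] [0.0003631043824233509, 0.0003631043824235291] [ 0.314 -0.176  0.03 ]
small [ 0.33   0.246 -0.   ] [0.0015509671159668536, 0.001550967115966647] [0.356 0.267 0.03 ]
plate handle [ 0.539 -0.305  0.022] [0.0005494882876285312, 0.0005494882876286099] [ 0.544 -0.297  0.03 ]
ball [0.558 0.337 0.221] [0.0003166394822016256, 0.000316639482201795] [0.407 0.205 0.03 ]
black [ 0.298 -0.531  0.03 ] [0.004173762389708341, 0.0041737623897083985] [ 0.301 -0.524  0.03 ]
postL [0.478 0.111 0.07 ] [0.004354328637097153, 0.0043543286370971235] [0.446 0.073 0.03 ]
postR [ 0.515 -0.054  0.065] [0.0023943356750318586, 0.002394335675031627] [ 0.489 -0.089  0.03 ]
```

View pics/cs.png

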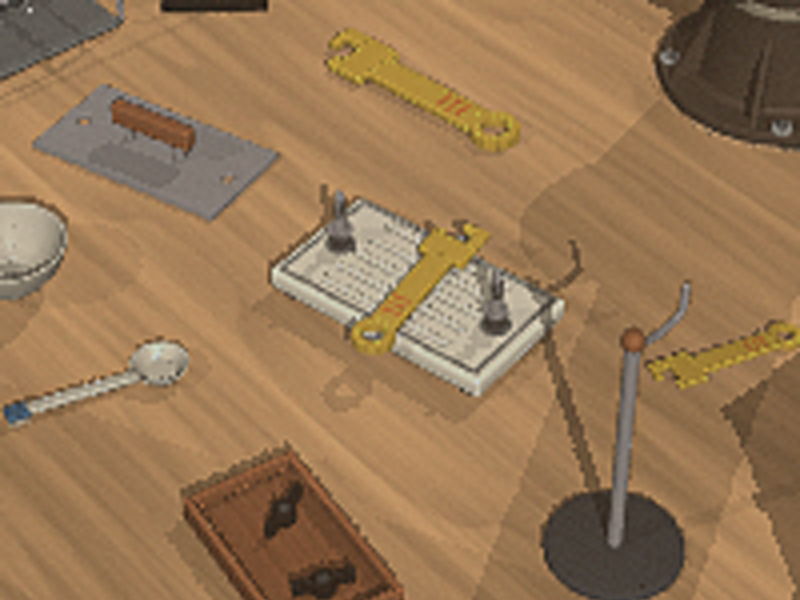

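View pics/cd.png

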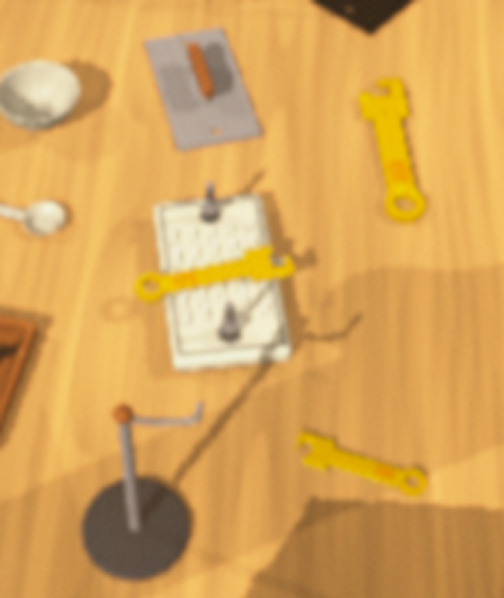

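The scene crop shows the chosen opener on the bed: eye (373,336), jaw (470,240). The hook tip is at (686,287) and the ball at (633,341). The steel plate's handle runs (117,103)-(191,147). The side crop shows the same things: eye (150,286), tip (200,405), ball (122,413), handle (193,46)-(209,94). The bed opener is middle-sized, smaller than the big one at upper right and larger than the one beside the stand. I'll triangulate these and colour blobs.

```bash
python3 - <<'E'
from h import *
a,b=load("scene0"),load("side0")
S=lambda x,y:(x/4+180-.4,y/4+165-.4)
D=lambda x,y:(x/3.15+220-.4,y/3.15+145-.4)
P={}
for nm,p,q in [("eye",(373,336),(150,286)),("jawend",(478,237),(286,266)),("tip",(686,287),(200,405)),("ball",(633,341),(122,413)),("foot",(613,546),(136,527)),("pL",(490,268),(230,306)),("pR",(339,197),(210,187)),("h1",(117,103),(193,46)),("h2",(191,147),(209,94)),("holeL",(229,180),(214,131)),("baseNear",(613,546),(136,527))]:
    x,r=tri((a,S(*p)),(b,D(*q)));P[nm]=x;print(nm,x.round(4),np.round(r,4))
for i,j in[("eye","jawend"),("tip","ball"),("pL","pR"),("h1","h2")]:
    d=P[j]-P[i];print(i,j,np.linalg.norm(d[:2]).round(4),np.degrees(np.arctan2(d[1],d[0])).round(1))
# blob lengths of yellow objects (table plane)
for s,n,z in((a,"scene",.004),(b,"side",.004)):
    h=cv2.cvtColor(s["img"],cv2.COLOR_RGB2HSV);m=cv2.inRange(h,(20,170,90),(32,255,255))
    for c in cv2.findContours(m,0,2)[0]:
        if cv2.contourArea(c)>60:
            u,_=c.mean((0,1)),0;zz=.035 if abs(u[0]-287)<12 and abs(u[1]-234)<15 else z
            w=np.array([plane(s,q[0],zz)[:2] for q in c]).astype(np.float32);print(n,u.round(),cv2.minAreaRect(w))
E
```

```text
eye [0.573  0.0606 0.0362] [0.0021 0.0021]
jawend [0.4213 0.0222 0.0367] [0.0032 0.0032]
tip [0.4924 0.3242 0.2267] [0.0011 0.0011]
ball [0.5598 0.3367 0.224 ] [0.0018 0.0018]
foot [0.5586 0.3356 0.0014] [0.0013 0.0013]
pL [0.48   0.1077 0.0842] [0.0043 0.0043]
pR [ 0.514 -0.055  0.081] [0.0007 0.0007]
h1 [ 0.5587 -0.3349  0.0417] [0. 0.]
h2 [ 0.5315 -0.2582  0.0252] [0.0037 0.0037]
holeL [ 0.5215 -0.2124  0.0068] [0.0022 0.0022]
baseNear [0.5586 0.3356 0.0014] [0.0013 0.0013]
eye jawend 0.1564 -165.8
tip ball 0.0685 10.6
pL pR 0.1662 -78.2
h1 h2 0.0814 109.5
side [334. 292.] ((0.33440592885017395, 0.2468879371881485), (0.039935510605573654, 0.14143316447734833), 76.2627182006836)
side [290. 231.] ((0.5038142204284668, 0.0337713360786438), (0.18563979864120483, 0.04798177257180214), 16.935014724731445)
side [344. 190.] ((0.29391342401504517, -0.20641791820526123), (0.06543716788291931, 0.25451844930648804), 8.88610553741455)
```

Sizes check out: the openers measure 141, 186 and 254 mm, and the middle one is on the bed. Post spacing, tip-to-ball distance and heights agree with the text too. Now a move helper.

```bash
cat > mv.py <<'E'
import sys,numpy as np
from scipy.spatial.transform import Rotation as R
def rot(rpy): return R.from_euler("xyz",rpy,degrees=True)
def to(pos,rpy,p0,o0):
    r0=rot(o0); return np.r_[r0.inv().apply(np.array(pos)-p0)*100,(r0.inv()*rot(rpy)).as_rotvec(degrees=True)].round(2).tolist()
if __name__=="__main__":
    from plant import ctrl
    s=ctrl.get_obs(); v=list(map(float,sys.argv[1:7])); print(s["clock"],s["tool_pos"].round(4),s["orientation"].round(2),to(v[:3],v[3:],s["tool_pos"],s["orientation"]))
E
python3 mv.py .43 .04 .28 180 0 16
python3 -c "
from h import *
b=load('side0');print([plane(b,p,.217) for p in((258,355),(340,355),(255,410),(342,410))])"
```

```text
0.1 [0.2178 0.6384 0.2257] [ 1.7992e+02 -1.0000e-02 -1.8840e+01] [39.41, 49.79, -5.35, 0.08, 0.02, -34.84]
[array([0.53466848, 0.54979337, 0.217     ]), array([0.33738764, 0.53325663, 0.217     ]), array([0.52618487, 0.67219323, 0.217     ]), array([0.33389151, 0.65562073, 0.217     ])]
```

The rows are not in the units I measure in: shifts go in shares of 60 cm and turns go in shares of 2 pi rad. I convert before sending: 49.8 cm / 60 = 0.83, 39.4 cm / 60 = 0.6567, -34.8 degrees / 360 = -0.0967.

Call:
send_rows --plan '[[[0,0,-0.0883,0,0,0],[0,0,-0.0883,0,0,0],[0.6567,0.83,-0.0883,0,0,-0.0967],[0.6567,0.83,-0.0883,0,0,-0.0967],[0.6567,0.83,-0.0883,0,0,-0.0967],[0.6567,0.83,-0.0883,0,0,-0.0967],[0.6567,0.83,-0.0883,0,0,-0.0967],[0.6567,0.83,-0.0883,0,0,-0.0967]]]'

```text
clock: 0.77
tool_pos: [0.3018, 0.4013, 0.2798]
orientation: [-180.0, -0.0, 16.4]
force: [0.8, -0.4, -0.0]
opening: 0.0876
gripper_force: 0.0
```

```bash
python3 mv.py .43 .04 .28 180 0 16
```

```text
0.7667 [0.3018 0.4013 0.2798] [-1.7996e+02 -4.0000e-02  1.6380e+01] [2.11, 38.28, -0.04, -0.04, -0.04, 0.38]
```

Converted, 38 cm / 60 = 0.6333, 2.1 cm / 60 = 0.035.

Call:
send_rows --plan '[[[0.035,0.6333,0,0,0,0],[0.035,0.6333,0,0,0,0],[0.035,0.6333,0,0,0,0],[0.035,0.6333,0,0,0,0],[0.035,0.6333,0,0,0,0],[0.035,0.6333,0,0,0,0],[0.035,0.6333,0,0,0,0],[0.035,0.6333,0,0,0,0]]]'

```text
clock: 1.43
tool_pos: [0.4109, 0.0864, 0.2803]
orientation: [-180.0, -0.1, 16.0]
force: [2.0, -0.1, -0.4]
opening: 0.0878
gripper_force: 0.0
```

```bash
python3 - <<'E'
from plant import ctrl
import cv2,numpy as np
s=ctrl.snapshot("wrist");np.savez("w1.npz",**s);cv2.imwrite("pics/w1.png",s["img"][:,:,::-1]);print(s["K"],s["pose"].round(3));o=ctrl.get_obs();print(o["tool_pos"],o["orientation"])
E
```

```text
[[293.10694439   0.         279.69950502]
 [  0.         293.10694439 206.39437338]
 [  0.           0.           1.        ]] [[ 0.277 -0.914 -0.296  0.491]
 [-0.961 -0.264 -0.084  0.109]
 [-0.002  0.308 -0.951  0.438]
 [ 0.     0.     0.     1.   ]]
[0.41198478 0.08062176 0.28015028] [ 1.79926878e+02 -3.80032668e-02  1.57605568e+01]
```

View pics/w1.png

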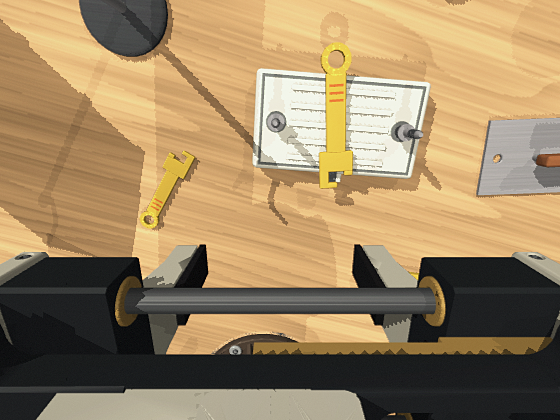

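The wrist view shows the bed opener, eye at (336,58) and jaw at (336,165). The left post top is near (276,120) and the right one near (418,134). Plate hole at (497,158). I'll measure the opener by mask and cross-check its height against the scene view.

```bash
python3 - <<'E'
from h import *
a,w=load("scene0"),load("w1")
h=cv2.cvtColor(w["img"],cv2.COLOR_RGB2HSV);m=cv2.inRange(h,(20,140,80),(34,255,255));m[240:]=0;m[:,:230]=0
cs=cv2.findContours(m,cv2.RETR_CCOMP,1)
for c,hh in zip(cs[0],cs[1][0]):
    if cv2.contourArea(c)>40: print("parent",hh[3],cv2.contourArea(c),cv2.minEnclosingCircle(c))
# handle centreline: midpoints rows 85..140
L=[]
for r in range(80,145,4):
    x=np.where(m[r])[0]; L.append(plane(w,((x.min()+x.max())/2,r),.037)[:2])
vx,vy,x0,y0=cv2.fitLine(np.array(L,np.float32),cv2.DIST_HUBER,0,.01,.01).ravel();print("yaw",np.degrees(np.arctan2(vy,vx)),x0,y0)
e=(336.3,58.5)
print("eye",plane(w,e,.036),tri((w,e),(a,(373/4+180-.4,336/4+165-.4))))
pw=[plane(w,p,.088) for p in((275.5,120),(418,134))];print("posts",pw)
for p,q in (((275.5,120),(490,268)),((418,134),(339,197))): print(tri((w,p),(a,(q[0]/4+179.6,q[1]/4+164.6))))
E
```

```text
parent -1 3092.0 ((330.0, 115.0), 73.68184661865234)
parent 0 57.0 ((336.0, 100.0), 8.062357902526855)
parent 0 57.0 ((336.0, 92.5), 8.01570987701416)
parent 0 60.5 ((336.0, 85.0), 8.062357902526855)
parent 0 253.0 ((336.0, 58.6315803527832), 9.837136268615723)
yaw 19.46111 0.5050338 0.037461754
eye [0.57058731 0.05938662 0.036     ] (array([0.57105031, 0.0592945 , 0.0319373 ]), [0.0005169024654152708, 0.0005169024654151646])
posts [array([0.48093869, 0.11138909, 0.088     ]), array([ 0.51183689, -0.05183225,  0.088     ])]
(array([0.482695  , 0.10988363, 0.09189712]), [0.0022061287939507106, 0.0022061287939507323])
(array([ 0.51244116, -0.05627917,  0.07852741]), [0.00010121526658889455, 0.00010121526658896339])
```

```bash
python3 mv.py .4948 .0338 .10 180 0 18.7
```

```text
1.4833 [0.412  0.0806 0.2802] [ 1.7993e+02 -4.0000e-02  1.5760e+01] [6.69, 6.73, 18.03, 0.07, -0.04, -2.94]
```

Converted, 18 cm / 60 = 0.3, 6.7 cm / 60 = 0.1117, -2.9 degrees / 360 = -0.0081.

Call:
send_rows --plan '[[[0.1117,0.1117,0.3,0,0,-0.0081],[0.1117,0.1117,0.3,0,0,-0.0081],[0.1117,0.1117,0.3,0,0,-0.0081],[0.1117,0.1117,0.3,0,0,-0.0081],[0.1117,0.1117,0.3,0,0,-0.0081],[0.1117,0.1117,0.3,0,0,-0.0081],[0.1117,0.1117,0.3,0,0,-0.0081],[0.1117,0.1117,0.3,0,0,-0.0081]]]' --fingers 0.6

```text
clock: 2.15
tool_pos: [0.4939, 0.0424, 0.1002]
orientation: [180.0, -0.0, 18.9]
force: [0.3, -0.0, 0.2]
opening: 0.0526
gripper_force: 0.0
```

```bash
python3 - <<'E'
from h import *
from plant import ctrl
w=ctrl.snapshot("wrist");np.savez("w2.npz",**w);cv2.imwrite("pics/w2.png",w["img"][:,:,::-1])
h=cv2.cvtColor(w["img"],cv2.COLOR_RGB2HSV);m=cv2.inRange(h,(20,140,80),(34,255,255))
for r in range(20,330,14):
    x=np.where(m[r,180:400])[0]+180
    if len(x): print(r,x.min(),x.max(),plane(w,((x.min()+x.max())/2,r),.037).round(4)[:2])
cs=cv2.findContours(m,cv2.RETR_CCOMP,1)
for c,hh in zip(cs[0],cs[1][0]):
    if cv2.contourArea(c)>150: u=cv2.minEnclosingCircle(c);print(hh[3],u,plane(w,u[0],.036))
E
python3 mv.py .4948 .0338 .033 180 0 18.7
```

```text
104 270 311 [0.5803 0.0635]
118 265 316 [0.5713 0.0603]
132 268 313 [0.5621 0.057 ]
146 274 307 [0.5526 0.0536]
160 274 307 [0.5428 0.0501]
174 274 307 [0.5327 0.0465]
188 274 306 [0.5222 0.0432]
202 275 306 [0.5116 0.039 ]
216 275 306 [0.5006 0.0351]
230 275 305 [0.489  0.0314]
244 275 305 [0.4773 0.0272]
258 265 315 [0.4651 0.0229]
272 264 316 [0.4525 0.0184]
286 264 379 [ 0.4484 -0.0121]
300 382 383 [ 0.4527 -0.0683]
314 373 383 [ 0.4379 -0.0708]
-1 ((54.55478286743164, 251.30422973632812), 24.5567684173584) [0.40640826 0.21121913 0.036     ]
-1 ((289.5, 191.5670166015625), 98.78118896484375) [0.51912844 0.04247951 0.036     ]
379 ((291.0, 120.0), 15.811488151550293) [0.57011438 0.05943085 0.036     ]
2.2 [0.4942 0.0428 0.101 ] [-1.800e+02 -1.300e-01  1.889e+01] [-0.25, 0.87, 6.8, -0.0, -0.13, 0.19]
```

View pics/w2.png

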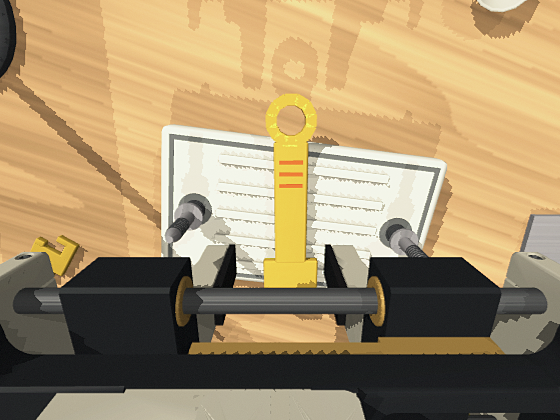

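The wrist view shows the opener lined up between the fingers, eye (291,120) and handle centre column 290. Both wrist heights give the same eye xy, so z 0.036 holds. I'll go down and grip.

Converted, 6.8 cm / 60 = 0.1133, 3 cm / 60 = 0.05.

Call:
send_rows --plan '[[[-0.0033,0.015,0.05,0,0,0],[-0.0033,0.015,0.05,0,0,0],[-0.0033,0.0158,0.1133,0,0,0],[-0.0033,0.0158,0.1133,0,0,0],[-0.0033,0.0158,0.1133,0,0,0]]]'

```text
clock: 2.62
tool_pos: [0.4957, 0.0336, 0.0331]
orientation: [180.0, -0.1, 18.9]
force: [-0.6, -0.6, -0.6]
opening: 0.0529
gripper_force: 0.0
```

Call:
send_rows --plan '[[[0,0,0,0,0,0],[0,0,0,0,0,0],[0,0,0,0,0,0],[0,0,0,0,0,0],[0,0,0,0,0,0],[0,0,0,0,0,0]]]' --fingers 0

```text
clock: 3.12
tool_pos: [0.4948, 0.0327, 0.0321]
orientation: [-180.0, -0.0, 18.9]
force: [-2.1, 0.7, 6.9]
opening: 0.0256
gripper_force: 30.0
```

```bash
python3 - <<'E'
from h import *
w1,w2=load("w1"),load("w2")
print("L",tri((w1,(275.5,120)),(w2,(172,238))),"R",tri((w1,(418,134)),(w2,(423,262))))
E
python3 mv.py .43 .12 .28 180 0 12
```

```text
L (array([0.48034107, 0.1099298 , 0.08891888]), [0.0015812962634660138, 0.0015812962634660197]) R (array([ 0.51226208, -0.0559875 ,  0.0783527 ]), [0.0002820682279813701, 0.00028206822798129715])
3.1167 [0.4948 0.0327 0.0321] [-1.800e+02 -3.000e-02  1.887e+01] [-3.3, -10.36, -24.79, -0.0, -0.03, 6.87]
```

Converted, -25 cm / 60 = -0.4167, -20 cm / 60 = -0.3333, 6 degrees / 360 = 0.0167.

Call:
send_rows --plan '[[[0,0,-0.4167,0,0,0],[0,0,-0.4167,0,0,0],[0,0,-0.4167,0,0,0],[-0.0667,-0.1333,-0.4167,0,0,0],[-0.1333,-0.3333,-0.4167,0,0,0.0111],[-0.1333,-0.3333,-0.4167,0,0,0.0167],[-0.1333,-0.3333,-0.4167,0,0,0.0167],[-0.1333,-0.3333,-0.4167,0,0,0.0167]]]'

```text
clock: 3.78
tool_pos: [0.3791, 0.1652, 0.2631]
orientation: [-180.0, -0.0, 12.8]
force: [2.1, 2.4, -0.3]
opening: 0.0255
gripper_force: 30.0
```

```bash
cat > hook.py <<'E'
import sys; from mv import *; from plant import ctrl
# usage: th psi ex ez : eye at stand-frame x ex, height ez
th,psi,ex,ez=map(float,sys.argv[1:5]); y=np.radians(10.6)
ey=float(sys.argv[5]) if len(sys.argv)>5 else 0
S=np.array([.559,.336]); eye=np.r_[S+[ex*np.cos(y)-ey*np.sin(y),ex*np.sin(y)+ey*np.cos(y)],ez]
rpy=[180,-th,psi]; E=np.array([.0799,-.0009,-.003])
s=ctrl.get_obs(); r=rot(s["orientation"]); e=s["tool_pos"]+r.apply(E)-np.r_[S,0]
print("eye now in stand",np.round([e[0]*np.cos(y)+e[1]*np.sin(y),-e[0]*np.sin(y)+e[1]*np.cos(y),e[2]],4),s["joint_pos"].round(1),s["opening"].round(4))
tcp=eye-rot(rpy).apply(E); print(tcp.round(3),to(tcp,rpy,s["tool_pos"],s["orientation"]))
E
python3 hook.py 25 14 -.076 .255
```

```text
Traceback (most recent call last):
  File "hook.py", line 8, in <module>
    print("eye now in stand",np.round([e[0]*np.cos(y)+e[1]*np.sin(y),-e[0]*np.sin(y)+e[1]*np.cos(y),e[2]],4),s["joint_pos"].round(1),s["opening"].round(4))
                                                                                                                                     ^^^^^^^^^^^^^^^^^^
AttributeError: 'float' object has no attribute 'round'
```

```bash
sed -i 's/,s\["opening"\].round(4)/,s["opening"]/' hook.py; python3 hook.py 25 14 -.078 .268
```

```text
eye now in stand [-0.1284 -0.1309  0.2661] [ 51.2  -6.7 -26.3  -0.  -70.4  51.6] 0.02546206194156357
[0.414 0.304 0.232] [6.42, -12.73, 3.17, 0.24, 24.98, -1.21]
```

Converted, -12.7 cm / 60 = -0.2117, 6.4 cm / 60 = 0.1067, 25 degrees / 360 = 0.0694.

Call:
send_rows --plan '[[[0.1067,-0.2117,0.0533,0.0006,0.0694,-0.0033],[0.1067,-0.2117,0.0533,0.0006,0.0694,-0.0033],[0.1067,-0.2117,0.0533,0.0006,0.0694,-0.0033],[0.1067,-0.2117,0.0533,0.0006,0.0694,-0.0033],[0.1067,-0.2117,0.0533,0.0006,0.0694,-0.0033],[0.1067,-0.2117,0.0533,0.0006,0.0694,-0.0033],[0.1067,-0.2117,0.0533,0.0006,0.0694,-0.0033],[0.1067,-0.2117,0.0533,0.0006,0.0694,-0.0033]]]'

```text
clock: 4.45
tool_pos: [0.415, 0.3026, 0.2306]
orientation: [180.0, -25.0, 14.0]
force: [-0.0, 0.3, -0.8]
opening: 0.0256
gripper_force: 30.0
```

```bash
python3 hook.py 30 12 -.069 .235; python3 - <<'E'
from h import *
from plant import ctrl
I=[]
for n,(x0,x1,y0,y1) in (("scene",(300,400,200,300)),("side",(230,330,240,340)),("wrist",(150,450,40,340))):
    s=ctrl.snapshot(n);np.savez(n[:2]+"3.npz",**s); I.append(cv2.resize(s["img"][y0:y1,x0:x1],(400,400),interpolation=cv2.INTER_CUBIC))
cv2.imwrite("pics/p3.png",cv2.resize(np.hstack(I),(800,267))[:,:,::-1] if 0 else np.hstack(I[:2])[:,:,::-1])
cv2.imwrite("pics/p3w.png",I[2][:,:,::-1])
E
```

```text
eye now in stand [-0.0767 -0.0012  0.2671] [ 71.1  -8.3 -48.7  33.2 -40.3   9. ] 0.025634460120300344
[0.425 0.308 0.192] [-0.59, -0.31, 3.93, -0.9, 5.03, 1.8]
```

View pics/p3.png

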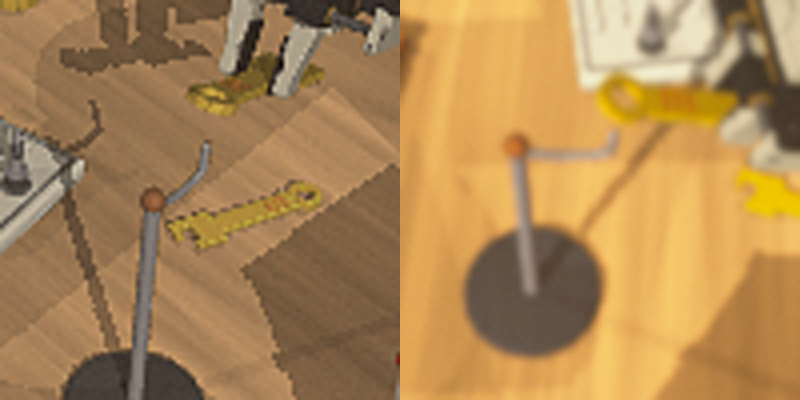

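The crop shows the held eye above the hook tip. In the left (scene) half the eye is at (213,96) and the tip at (207,148). In the right (side) half the eye is at (623,98) and the tip at (614,138). I'll triangulate both in the same pair of views.

```bash
python3 - <<'E'
from h import *
from mv import rot
a,b=load("sc3"),load("si3")
S=lambda x,y:(x/4+300-.4,y/4+200-.4)
D=lambda x,y:((x-400)/4+230-.4,y/4+240-.4)
for n,p,q in(("eye",(213,96),(623,98)),("tip",(207,147),(614,136)),("ball",(153,200),(515,146))):
    print(n,tri((a,S(*p)),(b,D(*q))))
from plant import ctrl
s=ctrl.get_obs();print(s["tool_pos"]+rot(s["orientation"]).apply([.0799,-.0009,-.003]))
w=load("wr3");T=np.eye(4);T[:3,:3]=rot(s["orientation"]).as_matrix();T[:3,3]=s["tool_pos"];print((np.linalg.inv(T)@w["pose"]).round(3))
for X in([.4931,.3239,.231],[.506,.3263,.204],[.4845,.321,.267]):print(proj(w,X))
E
```

```text
eye (array([0.48624606, 0.32075187, 0.26953586]), [0.0004645398448752584, 0.0004645398448750891])
tip (array([0.49232132, 0.32534538, 0.22708386]), [0.0007832567376557067, 0.0007832567376556956])
ball (array([0.55964665, 0.33728496, 0.22440837]), [0.0009975807170239904, 0.0009975807170237807])
[0.4841099  0.32071837 0.26728682]
[[ 0.001 -0.951 -0.31   0.084]
 [ 1.     0.002 -0.001  0.001]
 [ 0.002 -0.31   0.951 -0.158]
 [ 0.     0.     0.     1.   ]]
[276.47910208 128.30509248]
[278.04823345 125.3199999 ]
[277.03927171 118.09901032]
```

View pics/p3w.png

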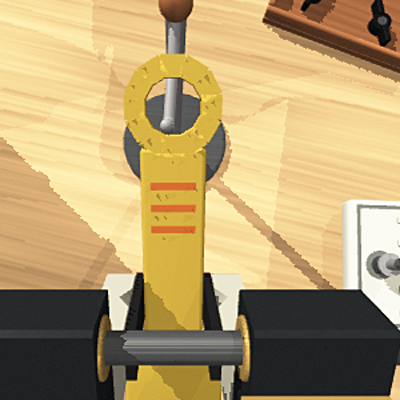

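The wrist view shows the tip inside the eye bore at (168,125), with the ring centre at (172,103). It is lined up laterally, so I lower the ring over the tip.

```bash
python3 hook.py 27 14 -.0705 .237 .0005;python3 hook.py 30 12 -.064 .215 .0005
```

```text
eye now in stand [-0.0764 -0.0012  0.2673] [ 71.   -8.3 -48.8  33.3 -40.3   8.9] 0.025544178162611682
[0.422 0.306 0.198] [-0.72, -0.14, 3.28, 0.01, 1.99, -0.03]
eye now in stand [-0.0764 -0.0012  0.2673] [ 71.   -8.3 -48.8  33.3 -40.3   8.9] 0.025544178162611682
[0.43  0.31  0.172] [-1.02, -0.33, 5.96, -0.91, 4.99, 1.75]
```

Converted, 6 cm / 60 = 0.1, 4.6 cm / 60 = 0.0767, 5 degrees / 360 = 0.0139.

Call:
send_rows --plan '[[[-0.0117,-0.0025,0.0267,0,0.0028,0],[-0.0117,-0.0025,0.055,0,0.0056,0],[-0.0117,-0.0025,0.055,0,0.0056,0],[-0.015,-0.0042,0.0767,-0.0014,0.0097,0.0025],[-0.0167,-0.005,0.1,-0.0025,0.0139,0.0047],[-0.0167,-0.005,0.1,-0.0025,0.0139,0.0047],[-0.0167,-0.005,0.1,-0.0025,0.0139,0.0047]]]'

```text
clock: 5.18
tool_pos: [0.4341, 0.3141, 0.181]
orientation: [179.5, -29.0, 12.2]
force: [-8.0, 0.7, -3.8]
opening: 0.0256
gripper_force: 30.0
```

```bash
for t in "45 5 -.058 .205" "60 0 -.056 .201" "75 0 -.052 .198"; do python3 hook.py $t; done
```

```text
eye now in stand [-0.0584  0.0043  0.2223] [ 64.3  -3.3 -58.2  55.6 -28.1 -10.7] 0.02564983313616114
[0.448 0.32  0.146] [-0.4, -0.29, 3.73, -3.84, 15.93, 5.81]
eye now in stand [-0.0584  0.0043  0.2223] [ 64.3  -3.3 -58.2  55.6 -28.1 -10.7] 0.02564983313616114
[0.467 0.325 0.13 ] [0.51, -0.41, 6.07, -8.16, 30.82, 8.92]
eye now in stand [-0.0584  0.0043  0.2223] [ 64.3  -3.3 -58.2  55.6 -28.1 -10.7] 0.02564983313616114
[0.49  0.326 0.12 ] [2.04, -0.01, 8.1, -9.39, 45.76, 7.89]
```

```bash
cat > way.py <<'E'
import sys; from mv import *; from plant import ctrl
# args: N th psi ex ey ez ; interpolates eye pose in N rows from the present one
n=int(sys.argv[1]); g=np.array(list(map(float,sys.argv[2:7]))); y=np.radians(10.6)
Ry=np.array([[np.cos(y),-np.sin(y),0],[np.sin(y),np.cos(y),0],[0,0,1]]); S=np.array([.559,.336,0]); E=np.array([.0799,-.0009,-.003])
s=ctrl.get_obs(); p,o=s["tool_pos"],s["orientation"]; e=Ry.T@(p+rot(o).apply(E)-S); c=np.r_[-o[1],o[2],e]
print("now",c.round(4),s["joint_pos"].round(1),s["force"].round(1))
for k in range(1,n+1):
    w=c+(g-c)*k/n; r=[180,-w[0],w[1]]; t=S+Ry@w[2:]-rot(r).apply(E); print([float(round(x,1)) if i>2 else float(round(x,2)) for i,x in enumerate(to(t,r,p,o))])
E
python3 way.py 7 34 -18 -.064 0 .215
```

```text
now [ 2.90205e+01  1.21725e+01 -5.84000e-02  4.30000e-03  2.22300e-01] [ 64.3  -3.3 -58.2  55.6 -28.1 -10.7] [-8.   0.7 -3.8]
[-0.11, -0.46, 0.15, -1.6, 0.7, 3.8]
[-0.18, -0.9, 0.33, -3.8, 1.4, 7.5]
[-0.22, -1.33, 0.51, -6.0, 2.1, 11.2]
[-0.23, -1.74, 0.72, -8.2, 2.8, 14.9]
[-0.21, -2.14, 0.94, -10.6, 3.4, 18.5]
[-0.15, -2.51, 1.18, -12.9, 4.1, 22.1]
[-0.08, -2.86, 1.43, -15.3, 4.8, 25.8]
```

Converted, -2.9 cm / 60 = -0.0483, -2.14 cm / 60 = -0.0357, 25.8 degrees / 360 = 0.0717.

Call:
send_rows --plan '[[[-0.0018,-0.0077,0.0025,-0.0044,0.0019,0.0106],[-0.003,-0.015,0.0055,-0.0106,0.0039,0.0208],[-0.0037,-0.0222,0.0083,-0.0167,0.0058,0.0311],[-0.0038,-0.029,0.0117,-0.0228,0.0078,0.0414],[-0.0035,-0.0357,0.0157,-0.0294,0.0094,0.0514],[-0.0025,-0.0417,0.02,-0.0358,0.0114,0.0614],[-0.0017,-0.0483,0.0233,-0.0425,0.0133,0.0717],[-0.0017,-0.0483,0.0233,-0.0425,0.0133,0.0717]]]'

```text
clock: 5.85
tool_pos: [0.4342, 0.3469, 0.1695]
orientation: [-179.8, -34.1, -18.3]
force: [-0.7, 1.4, 0.0]
opening: 0.0254
gripper_force: 30.0
```

```bash
python3 way.py 6 62 -20 -.058 0 .204
```

```text
now [ 3.41208e+01 -1.83361e+01 -6.38000e-02  3.30000e-03  2.16800e-01] [ 75.8   8.  -49.4  49.5 -47.4 -43.4] [-0.7  1.4  0. ]
[0.02, -0.02, 0.88, -0.4, 4.7, 0.2]
[0.1, -0.04, 1.76, -0.5, 9.3, 0.4]
[0.23, -0.06, 2.63, -0.7, 13.9, 0.6]
[0.41, -0.07, 3.49, -1.0, 18.6, 0.8]
[0.63, -0.08, 4.32, -1.2, 23.2, 0.9]
[0.91, -0.08, 5.13, -1.4, 27.9, 1.1]
```

Converted, 5.1 cm / 60 = 0.085, -0.08 cm / 60 = -0.0013, 27.9 degrees / 360 = 0.0775.

Call:
send_rows --plan '[[[0.0003,-0.0003,0.015,-0.0011,0.0131,0.0006],[0.0017,-0.0007,0.03,-0.0014,0.0258,0.0011],[0.0033,-0.001,0.0433,-0.0019,0.0386,0.0017],[0.0067,-0.0012,0.0583,-0.0028,0.0517,0.0022],[0.01,-0.0013,0.0717,-0.0033,0.0644,0.0025],[0.015,-0.0013,0.085,-0.0039,0.0775,0.0031],[0.015,-0.0013,0.085,-0.0039,0.0775,0.0031]]]'

```text
clock: 6.43
tool_pos: [0.4734, 0.3467, 0.1336]
orientation: [178.1, -62.1, -19.3]
force: [-3.0, -8.1, -2.2]
opening: 0.026
gripper_force: 30.7
```

```bash
python3 way.py 4 78 -20 -.054 0 .198; python3 - <<'E'
from h import *
from plant import ctrl
I=[]
for n,(x0,x1,y0,y1) in (("scene",(290,390,210,310)),("side",(230,330,240,340))):
    s=ctrl.snapshot(n); I.append(cv2.resize(s["img"][y0:y1,x0:x1],(400,400),interpolation=cv2.INTER_CUBIC))
cv2.imwrite("pics/p4.png",np.hstack(I)[:,:,::-1])
E
```

```text
now [ 6.21122e+01 -1.92858e+01 -5.15000e-02  9.80000e-03  2.05600e-01] [ 74.7  24.5 -58.3  80.1 -63.1 -80.9] [-3.  -8.1 -2.2]
[-0.1, 0.2, 0.71, 1.8, 4.0, 0.1]
[-0.16, 0.41, 1.42, 1.6, 7.9, 0.3]
[-0.18, 0.63, 2.12, 1.4, 11.9, 0.4]
[-0.16, 0.85, 2.81, 1.2, 15.9, 0.5]
```

View pics/p4.png

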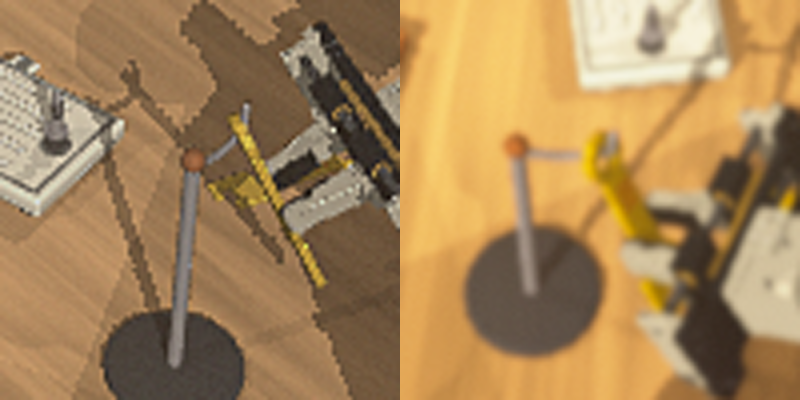

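The hook tip shows through the ring, at (245,108) on the left and (610,140) on the right. It is threaded, so I let go here and let it swing down.

Call:
send_rows --plan '[[[0,0,0,0,0,0],[0,0,0,0,0,0],[0,0,0,0,0,0],[0,0,0,0,0,0],[0,0,0,0,0,0],[0,0,0,0,0,0],[0,0,0,0,0,0]]]' --fingers 1

```text
clock: 7.12
tool_pos: [0.4724, 0.3501, 0.1362]
orientation: [179.1, -61.8, -19.9]
force: [0.3, 0.5, 0.1]
opening: 0.0673
gripper_force: 0.0
```

```bash
python3 - <<'E'
from h import *
from plant import ctrl
print(ctrl.get_obs()["force"],ctrl.get_obs()["joint_pos"].round(1),ctrl.get_obs()["tool_pos"])
I=[]
for n,(x0,x1,y0,y1) in (("scene",(290,390,210,310)),("side",(230,330,240,340))):
    s=ctrl.snapshot(n); I.append(cv2.resize(s["img"][y0:y1,x0:x1],(400,400),interpolation=cv2.INTER_CUBIC))
cv2.imwrite("pics/p5.png",np.hstack(I)[:,:,::-1])
E
```

```text
[0.28038932 0.49551407 0.08369577] [ 74.8  24.  -58.2  80.2 -62.8 -80.7] [0.47242021 0.35009481 0.13624748]
```

View pics/p5.png

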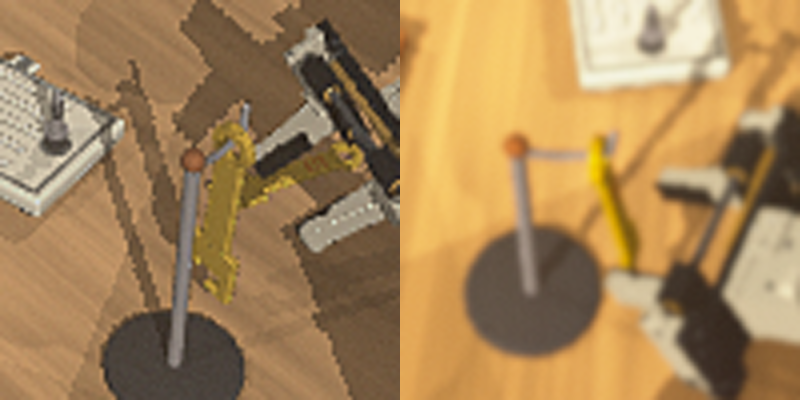

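The opener hangs by its eye on the stem: eye at (232,135) on the left, body straight down, fingers open beside it. I back off along the tool axis. The picture budget is used up, so I check from here on by code.

```bash
cat > seq.py <<'E'
import sys,json; from mv import *; from plant import ctrl
s=ctrl.get_obs(); print(s["clock"],s["tool_pos"].round(4),s["orientation"].round(2),s["joint_pos"].round(1),s["force"].round(1),s["opening"])
for t in json.loads(sys.argv[1]): print(to(t[:3],t[3:],s["tool_pos"],s["orientation"]))
E
python3 seq.py '[[0.442,0.368,0.155,180,-62,-20],[0.422,0.385,0.175,180,-62,-20],[0.40,0.36,0.25,180,-35,-20],[0.41,0.33,0.32,180,0,-20]]'
```

```text
7.2167 [0.4724 0.35   0.1361] [179.05 -61.78 -19.82] [ 74.8  24.  -58.2  80.2 -62.8 -80.8] [-0.2  0.  -0.2] 0.07513104961623245
[0.03, -0.59, -3.96, 0.8, 0.22, 0.09]
[0.63, -1.46, -7.09, 0.8, 0.22, 0.09]
[6.66, 1.71, -11.66, 0.8, -26.78, -0.1]
[13.75, 4.22, -13.2, 0.76, -61.78, -0.35]
```

Converted, -7 cm / 60 = -0.1167, -5 cm / 60 = -0.0833.

Call:
send_rows --plan '[[[0,-0.005,-0.025,0,0,0],[0,-0.01,-0.05,0,0,0],[0.005,-0.015,-0.0833,0,0,0],[0.01,-0.0233,-0.1167,0,0,0],[0.01,-0.0233,-0.1167,0,0,0]]]' --fingers 1

```text
clock: 7.63
tool_pos: [0.4209, 0.3874, 0.1759]
orientation: [179.4, -61.7, -20.0]
force: [-1.2, 1.2, 0.4]
opening: 0.0877
gripper_force: 0.0
```

```bash
python3 seq.py '[[0.40,0.36,0.25,180,-35,-20],[0.41,0.33,0.32,180,0,-20]]'; python3 - <<'E'
from h import *
from plant import ctrl
for n,(x0,x1,y0,y1) in (("scene",(335,365,225,290)),("side",(265,295,265,315))):
    s=ctrl.snapshot(n); h=cv2.cvtColor(s["img"],cv2.COLOR_RGB2HSV);m=cv2.inRange(h,(20,150,80),(34,255,255))[y0:y1,x0:x1]
    v,u=np.where(m);print(n,len(u),[ (int(r+y0),int(u[v==r].min()+x0),int(u[v==r].max()+x0)) for r in np.unique(v)[::6]])
    y=np.radians(10.6)
    for X in([.559-.05*.983,.336-.05*.184,.2],[.559-.05*.983,.336-.05*.184,.03]):print(proj(s,X))
E
```

```text
7.6333 [0.4209 0.3874 0.1759] [179.42 -61.74 -19.98] [ 86.4  21.7 -53.5  66.2 -67.  -74.2] [-1.2  1.2  0.4] 0.08772056599700823
[6.04, 3.33, -4.38, 0.56, -26.74, -0.12]
[13.14, 5.83, -5.94, 0.52, -61.74, -0.3]
scene 261 [(240, 345, 348), (246, 341, 352), (252, 341, 364), (258, 335, 356)]
[346.58013729 245.84593614]
[342.26968511 285.36537721]
side 142 [(272, 277, 280), (278, 278, 280), (284, 272, 281), (290, 272, 276)]
[276.934003   278.95271216]
[278.11921345 306.809259  ]
```

Converted, 13 cm / 60 = 0.2167, 11.5 cm / 60 = 0.1917, -60 degrees / 360 = -0.1667.

Call:
send_rows --plan '[[[0.025,0.0133,-0.0333,0,-0.0194,0],[0.05,0.0267,-0.05,0,-0.0389,0],[0.075,0.04,-0.0667,0,-0.0583,0],[0.1,0.055,-0.0733,0.0014,-0.075,0],[0.1333,0.0667,-0.0833,0.0014,-0.0972,0],[0.1667,0.0833,-0.0933,0.0014,-0.1222,0],[0.1917,0.0917,-0.0967,0.0014,-0.1472,0],[0.2167,0.0967,-0.1,0.0014,-0.1667,0]]]'

```text
clock: 8.4
tool_pos: [0.4101, 0.3273, 0.3201]
orientation: [-179.8, -6.3, -20.3]
force: [1.8, -0.9, -0.6]
opening: 0.0878
gripper_force: 0.0
```

```bash
cat > chk.py <<'E'
from h import *
from plant import ctrl
V={}
for n,(x0,x1,y0,y1) in (("scene",(325,375,225,292)),("side",(255,300,265,320))):
    s=ctrl.snapshot(n);V[n]=s; h=cv2.cvtColor(s["img"],cv2.COLOR_RGB2HSV);m=cv2.inRange(h,(19,150,40),(35,255,255))
    M=np.zeros_like(m);M[y0:y1,x0:x1]=m[y0:y1,x0:x1]
    for c in cv2.findContours(M,0,2)[0]:
        if cv2.contourArea(c)>15: c=c[:,0];print(n,cv2.contourArea(c),"top",c[c[:,1].argmin()],"bot",c[c[:,1].argmax()],"box",cv2.boundingRect(c))
E
python3 chk.py; python3 seq.py '[[0.41,0.20,0.34,180,0,-40],[0.545,-0.296,0.25,180,0,-70.5]]'
```

```text
scene 318.5 top [344 240] bot [339 280] box (338, 240, 37, 41)
side 30.0 top [293 301] bot [290 319] box (290, 301, 5, 19)
side 146.5 top [278 272] bot [286 312] box (276, 272, 11, 41)
8.5 [0.4144 0.3269 0.3215] [-179.6    -6.38  -20.87] [ 64.4   1.5 -14.1   6.6 -73.6   3. ] [ 0.6 -0.2 -0.3] 0.08780962259531705
[4.29, 12.01, -1.46, -1.46, -6.25, 19.13]
[33.39, 53.63, 10.55, -3.14, -5.8, 49.6]
```

Converted, 53 cm / 60 = 0.8833, -1.5 cm / 60 = -0.025, 50 degrees / 360 = 0.1389.

Call:
send_rows --plan '[[[0.0667,0.2,-0.025,-0.0028,-0.0167,0.0194],[0.0667,0.2,-0.025,-0.0028,-0.0167,0.0389],[0.0667,0.2,-0.025,-0.0028,-0.0167,0.0528],[0.55,0.8833,0.0833,-0.0083,-0.0167,0.0722],[0.55,0.8833,0.0833,-0.0083,-0.0167,0.0917],[0.55,0.8833,0.0833,-0.0083,-0.0167,0.1111],[0.55,0.8833,0.0833,-0.0083,-0.0167,0.1306],[0.55,0.8833,0.0833,-0.0083,-0.0167,0.1389]]]'

```text
clock: 9.17
tool_pos: [0.4583, 0.0006, 0.3234]
orientation: [179.9, -0.4, -71.0]
force: [1.3, 0.4, 0.6]
opening: 0.0877
gripper_force: 0.0
```

```bash
cat >> chk.py <<'E'
E
python3 chk.py; python3 - <<'E'
from h import *
a,b=load("scene0"),load("side0")
for p,q in(((344,240),(278,272)),((339,280),(286,312)),((342,283),(280,306))): print(tri((a,p),(b,q)))
for z in(.205,.195,.04): print(proj(a,[.51,.3268,z]),proj(b,[.51,.3268,z]))
E
python3 seq.py '[[0.50,-0.296,0.27,180,0,-70.5]]'
```

```text
scene 430.5 top [345 241] bot [348 284] box (338, 241, 37, 44)
side 164.0 top [276 272] bot [285 318] box (276, 272, 11, 47)
(array([0.50789556, 0.31243519, 0.21263041]), [0.0006075658652036962, 0.0006075658652038214])
(array([0.48804365, 0.31118167, 0.00726263]), [0.018311693644333944, 0.018311693644334073])
(array([0.50444299, 0.32197374, 0.03098071]), [0.0018854503095332555, 0.001885450309533253])
[346.67999374 244.62326115] [276.84154349 278.03161308]
[346.40899287 247.1091236 ] [276.9197033 279.8601342]
[342.4738091  283.20615031] [278.00833046 305.3281833 ]
9.2667 [ 0.4586 -0.0026  0.3226] [179.72  -0.43 -71.12] [ 24.8  -3.4 -15.8   0.4 -77.9  -6. ] [-0.3 -0.4 -0. ] 0.08790971941232534
[29.06, 5.55, 5.51, 0.29, -0.42, -0.62]
```

```bash
python3 seq.py '[[0.513,-0.205,0.29,180,0,-70.5]]'
```

```text
9.2667 [ 0.4586 -0.0026  0.3226] [179.72  -0.43 -71.12] [ 24.8  -3.4 -15.8   0.4 -77.9  -6. ] [-0.3 -0.4 -0. ] 0.08790971941232534
[20.89, 1.38, 3.42, 0.29, -0.42, -0.62]
```

Converted, 20.9 cm / 60 = 0.3483, 3.4 cm / 60 = 0.0567.

Call:
send_rows --plan '[[[0.3483,0.0233,0.0567,0,0,0],[0.3483,0.0233,0.0567,0,0,0],[0.3483,0.0233,0.0567,0,0,0],[0.3483,0.0233,0.0567,0,0,0],[0.3483,0.0233,0.0567,0,0,0],[0.3483,0.0233,0.0567,0,0,0],[0.3483,0.0233,0.0567,0,0,0],[0.3483,0.0233,0.0567,0,0,0]]]'

```text
clock: 9.93
tool_pos: [0.5149, -0.1983, 0.2901]
orientation: [179.8, -0.3, -70.6]
force: [-0.5, -0.6, -1.3]
opening: 0.0875
gripper_force: 0.0
```

```bash
cat > plate.py <<'E'
from h import *
from plant import ctrl
import sys
s=ctrl.snapshot("wrist");np.savez(sys.argv[1]+".npz",**s)
h=cv2.cvtColor(s["img"],cv2.COLOR_RGB2HSV)
o=ctrl.get_obs();print(o["clock"],o["tool_pos"],o["orientation"])
# steel plate: low saturation, mid value; handle: saturated brown
lim=int(sys.argv[2]) if len(sys.argv)>2 else 240
st=cv2.inRange(h,(0,0,70),(179,50,215));st[lim:]=0
cs=cv2.findContours(cv2.morphologyEx(st,cv2.MORPH_OPEN,np.ones((3,3))),cv2.RETR_CCOMP,1)
for i,(c,hh) in enumerate(zip(cs[0],cs[1][0])):
    A=cv2.contourArea(c)
    if A>15: 
        print(i,"par",hh[3],A,np.round(c.mean((0,1)),1),cv2.boundingRect(c))
        if A>3000 and hh[3]<0:
            w=np.array([plane(s,q[0],.005)[:2] for q in cv2.convexHull(c)]).astype(np.float32);print("  plate rect",cv2.minAreaRect(w))
        if hh[3]>=0: print("   hole at z.005",plane(s,c.mean((0,1)),.005).round(4))
E
python3 plate.py w4
```

```text
9.9833 [ 0.5151487  -0.19759082  0.29080759] [179.8462872   -0.27002658 -70.50134386]
0 par -1 165.5 [236.8 236.2] (214, 232, 47, 8)
1 par -1 309.5 [125.6 219. ] (114, 204, 28, 27)
4 par -1 4500.0 [115.   89.1] (73, 49, 80, 86)
  plate rect ((0.7745001912117004, -0.22118249535560608), (0.10277165472507477, 0.11238574236631393), 31.36311912536621)
6 par -1 12049.5 [283.2  89.7] (244, 12, 83, 160)
  plate rect ((0.5432380437850952, -0.2982734739780426), (0.10966800153255463, 0.20936092734336853), 18.381494522094727)
7 par 6 70.0 [281.6 157.2] (277, 153, 11, 10)
   hole at z.005 [ 0.5169 -0.2183  0.005 ]
8 par 6 972.5 [283.4  94.8] (276, 58, 16, 75)
   hole at z.005 [ 0.544 -0.302  0.005]
9 par 6 97.0 [284.5  30. ] (279, 24, 12, 13)
   hole at z.005 [ 0.5698 -0.3783  0.005 ]
```

Plate rect is 110 x 209 mm, hole spacing 168.5 mm, centre (0.5433,-0.2983), yaw 18.3°, which fits the text. Now to grasp the handle.

```bash
python3 seq.py '[[0.5433,-0.2983,0.09,180,0,-71.7]]'; python3 -c "
from h import *
a,w=load('scene0'),load('w4')
print(plane(w,(283.4,94.8),.044),tri((w,(283.4,94.8)),(a,(154/4+179.6,120/4+164.6))))"
```

```text
9.9833 [ 0.5151 -0.1976  0.2908] [179.85  -0.27 -70.5 ] [ -0.4   6.8  -9.3   0.3 -74.   19.8] [1.  0.6 0.4] 0.0879252130032595
[10.34, 0.65, 20.13, 0.15, -0.27, 1.2]
[ 0.54386342 -0.29984369  0.044     ] (array([ 0.54290475, -0.2997255 ,  0.03418038]), [0.001178411818598942, 0.0011784118185989205])
```

Converted, 20.1 cm / 60 = 0.335, 10.3 cm / 60 = 0.1717, 1.2 degrees / 360 = 0.0033.

Call:
send_rows --plan '[[[0.1717,0.0117,0.335,0,0,0.0033],[0.1717,0.0117,0.335,0,0,0.0033],[0.1717,0.0117,0.335,0,0,0.0033],[0.1717,0.0117,0.335,0,0,0.0033],[0.1717,0.0117,0.335,0,0,0.0033],[0.1717,0.0117,0.335,0,0,0.0033],[0.1717,0.0117,0.335,0,0,0.0033],[0.1717,0.0117,0.335,0,0,0.0033]]]'

```text
clock: 10.65
tool_pos: [0.5436, -0.2971, 0.0907]
orientation: [179.9, -0.2, -71.6]
force: [1.2, 0.5, 1.0]
opening: 0.0873
gripper_force: 0.0
```

```bash
python3 seq.py '[[0.5433,-0.2983,0.015,180,0,-71.7]]'
```

```text
10.65 [ 0.5436 -0.2971  0.0907] [179.85  -0.24 -71.6 ] [-10.4  22.  -16.6   0.4 -51.5  28.6] [1.2 0.5 1. ] 0.08734103070270417
[0.07, 0.05, 7.57, 0.15, -0.24, 0.1]
```

Converted, 7.5 cm / 60 = 0.125, 0.05 cm / 60 = 0.0008.

Call:
send_rows --plan '[[[0.0017,0.0008,0.0583,0,0,0],[0.0017,0.0008,0.125,0,0,0],[0.0017,0.0008,0.125,0,0,0],[0.0017,0.0008,0.125,0,0,0]]]'

```text
clock: 10.98
tool_pos: [0.5435, -0.2985, 0.0168]
orientation: [179.9, -0.2, -71.6]
force: [-0.2, 0.4, 1.4]
opening: 0.0878
gripper_force: 0.0
```

Call:
send_rows --plan '[[[0,0,0,0,0,0],[0,0,0,0,0,0],[0,0,0,0,0,0],[0,0,0,0,0,0],[0,0,0,0,0,0],[0,0,0,0,0,0],[0,0,0,0,0,0],[0,0,0,0,0,0]]]' --fingers 0

```text
clock: 11.65
tool_pos: [0.5436, -0.2998, 0.016]
orientation: [179.9, -0.3, -71.7]
force: [-0.3, -0.8, -0.5]
opening: 0.0398
gripper_force: 0.0
```

Call:
send_rows --plan '[[[0,0,0,0,0,0],[0,0,0,0,0,0],[0,0,0,0,0,0],[0,0,0,0,0,0],[0,0,0,0,0,0]]]'

```text
clock: 12.07
tool_pos: [0.5437, -0.2997, 0.0158]
orientation: [179.9, -0.3, -71.7]
force: [1.1, 0.4, -0.4]
opening: 0.0156
gripper_force: 30.0
```

```bash
python3 seq.py '[[0.52,-0.23,0.20,180,0,-79]]'
```

```text
12.0667 [ 0.5437 -0.2997  0.0158] [179.95  -0.27 -71.67] [-10.7  27.1 -20.2   0.4 -42.5  28.8] [ 1.1  0.4 -0.4] 0.015583391028109034
[-7.28, 0.08, -18.45, 0.04, -0.27, 7.33]
```

Gripped, opening 15.6 mm. I lift a little and refine the press pose from the stored and fixed views.

Converted, -18 cm / 60 = -0.3, -16 cm / 60 = -0.2667.

Call:
send_rows --plan '[[[0,0,-0.0667,0,0,0],[0,0,-0.1333,0,0,0],[0,0,-0.2,0,0,0],[0,0,-0.2667,0,0,0],[0,0,-0.3,0,0,0],[0,0,-0.3,0,0,0],[0,0,-0.3,0,0,0]]]'

```text
clock: 12.65
tool_pos: [0.5435, -0.2986, 0.1964]
orientation: [-180.0, -0.3, -71.7]
force: [-1.0, -0.9, -5.8]
opening: 0.016
gripper_force: 30.0
```

```bash
python3 - <<'E'
from h import *
from plant import ctrl
np.savez("sc5.npz",**ctrl.snapshot("scene"));np.savez("si5.npz",**ctrl.snapshot("side"));np.savez("wr5.npz",**ctrl.snapshot("wrist"))
o=ctrl.get_obs();print(o["tool_pos"],o["orientation"],o["force"],o["opening"])
C=np.array([.4963,.028,.03])
for n in("w1","w2","sc5","si5"):
    s=load(n);h=cv2.cvtColor(s["img"],cv2.COLOR_RGB2HSV);m=cv2.inRange(h,(0,0,175),(179,60,255))
    u=proj(s,C);f=s["K"][0,0]/np.linalg.norm(s["pose"][:3,3]-C);R=int(.15*f);M=np.zeros_like(m);cv2.circle(M,tuple(int(x) for x in u),R,255,-1);m&=M
    if n[0]=="w":m[235:]=0
    m=cv2.morphologyEx(m,cv2.MORPH_CLOSE,np.ones((5,5)))
    n_,l,st,_=cv2.connectedComponentsWithStats(m);k=1+st[1:,4].argmax();v,x=np.where(l==k)
    w=np.array([plane(s,p,.028)[:2] for p in zip(x,v)]).astype(np.float32);r=cv2.minAreaRect(w);print(n,r,cv2.boxPoints(r).round(3).tolist())
# washers in w2: dark grey blobs
s=load("w2");h=cv2.cvtColor(s["img"],cv2.COLOR_RGB2HSV)
for u,v in((196,206),(398,230)):
    print(h[v-1:v+2,u-16:u+17:4,1].tolist()[1],h[v,u-16:u+17:4,2].tolist(),plane(s,(u,v),.047))
E
```

```text
[ 0.54212338 -0.29827775  0.19346405] [ 1.79761004e+02 -1.11257689e-01 -7.16914797e+01] [-0.28596686  0.11400567 -4.97459377] 0.015991372374979256
w1 ((0.5080772042274475, -0.031130775809288025), (0.13081759214401245, 0.10871313512325287), 15.08608627319336) [[0.4309999942779541, 0.004000000189989805], [0.45899999141693115, -0.10100000351667404], [0.5849999785423279, -0.06700000166893005], [0.5569999814033508, 0.03799999877810478]]
w2 ((0.5045738220214844, 0.1012231633067131), (0.09023747593164444, 0.09607605636119843), 18.61276626586914) [[0.44600000977516174, 0.13199999928474426], [0.47699999809265137, 0.04100000113248825], [0.5630000233650208, 0.07000000029802322], [0.5320000052452087, 0.16099999845027924]]
sc5 ((0.49838292598724365, 0.036455363035202026), (0.14974552392959595, 0.2327810525894165), 11.60506820678711) [[0.4020000100135803, 0.13500000536441803], [0.4480000138282776, -0.09300000220537186], [0.5950000286102295, -0.06199999898672104], [0.5479999780654907, 0.16599999368190765]]
si5 ((0.49178963899612427, 0.03402335196733475), (0.136987566947937, 0.2298586368560791), 11.759766578674316) [[0.4009999930858612, 0.13300000131130219], [0.4480000138282776, -0.09200000017881393], [0.5820000171661377, -0.06499999761581421], [0.5350000262260437, 0.16099999845027924]]
[11, 14, 12, 13, 10, 14, 9, 17, 13] [185, 162, 155, 163, 105, 37, 57, 137, 248] [0.48822875 0.10683467 0.047     ]
[12, 9, 8, 4, 10, 13, 13, 13, 13] [133, 86, 67, 61, 156, 157, 159, 135, 250] [ 0.52010666 -0.0461447   0.047     ]
```

```bash
python3 - <<'E'
from h import *
for n in("w1","w2","sc5","si5"):
    s=load(n);h=cv2.cvtColor(s["img"],cv2.COLOR_RGB2HSV);m=cv2.inRange(h,(0,0,150),(179,60,255));m=cv2.morphologyEx(m,cv2.MORPH_OPEN,np.ones((2,2)))
    v,x=np.where(m);k=np.ones(len(v),bool)
    if n[0]=="w":k=v<(250 if n=="w1" else 225)
    w=np.array([plane(s,p,.028)[:2] for p in zip(x[k],v[k])])-[.4963,.029]
    w=w[(abs(w[:,0])<.12)&(abs(w[:,1])<.15)]
    for yaw in(10.2,10.8,11.4,12):
        t=np.radians(yaw);q=w@np.array([[np.cos(t),-np.sin(t)],[np.sin(t),np.cos(t)]])
        q=q[(abs(q[:,0])<.085)&(abs(q[:,1])<.13)]
        # edges by line fits: extents in bins, then slope
        out=[]
        for ax in(0,1):
            o=1-ax;B=np.arange(-.09,.091,.01) if ax==0 else np.arange(-.05,.051,.01)
            hi=[];lo=[];c=[]
            for b in B:
                z=q[abs(q[:,o]-b)<.004,ax]
                if len(z)>5: hi.append(z.max());lo.append(z.min());c.append(b)
            out+= [round(1e3*float(np.median(lo)),1),round(1e3*float(np.median(hi)),1),"slope",round(np.degrees(np.polyfit(c,lo,1)[0]),2),round(np.degrees(np.polyfit(c,hi,1)[0]),2)] if len(c)>2 else [None]
        print(n,yaw,out)
E
```

```text
w1 10.2 [-66.7, 60.7, 'slope', np.float64(-1.01), np.float64(-2.72), -114.4, 111.7, 'slope', np.float64(1.54), np.float64(2.06)]
w1 10.8 [-65.9, 60.7, 'slope', np.float64(-0.53), np.float64(-2.07), -114.2, 111.8, 'slope', np.float64(0.88), np.float64(1.69)]
w1 11.4 [-66.0, 60.9, 'slope', np.float64(0.08), np.float64(-1.39), -114.0, 111.6, 'slope', np.float64(0.58), np.float64(1.08)]
w1 12 [-66.0, 60.9, 'slope', np.float64(-0.01), np.float64(-0.67), -114.0, 111.4, 'slope', np.float64(-0.03), np.float64(0.47)]
w2 10.2 [-2.3, 62.9, 'slope', np.float64(-8.27), np.float64(-2.01), -112.4, 111.1, 'slope', np.float64(-156.73), np.float64(1.32)]
w2 10.8 [-2.5, 63.1, 'slope', np.float64(-7.66), np.float64(-1.33), -112.9, 110.8, 'slope', np.float64(-156.79), np.float64(0.71)]
w2 11.4 [-2.6, 63.5, 'slope', np.float64(-7.13), np.float64(-0.73), -113.3, 110.7, 'slope', np.float64(-158.85), np.float64(0.44)]
w2 12 [-2.7, 63.5, 'slope', np.float64(-6.27), np.float64(-0.11), -113.6, 110.5, 'slope', np.float64(-158.15), np.float64(-0.13)]
sc5 10.2 [-49.4, 80.0, 'slope', np.float64(2.42), np.float64(-1
[... 266 characters left out ...]
3.9, 128.6, 'slope', np.float64(-3.56), np.float64(6.01)]
sc5 12 [-49.5, 79.8, 'slope', np.float64(3.6), np.float64(0.55), -93.8, 128.6, 'slope', np.float64(-3.76), np.float64(2.78)]
si5 10.2 [-60.5, 60.4, 'slope', np.float64(-1.48), np.float64(-1.15), -102.1, 124.0, 'slope', np.float64(-0.71), np.float64(2.24)]
si5 10.8 [-60.6, 60.6, 'slope', np.float64(-0.92), np.float64(-0.53), -102.1, 123.7, 'slope', np.float64(-0.98), np.float64(2.22)]
si5 11.4 [-60.8, 60.7, 'slope', np.float64(-0.36), np.float64(0.04), -101.6, 124.0, 'slope', np.float64(-0.54), np.float64(3.42)]
si5 12 [-60.7, 60.7, 'slope', np.float64(0.38), np.float64(0.43), -101.7, 123.8, 'slope', np.float64(-1.1), np.float64(3.33)]
```

```bash
python3 - <<'E'
from h import *
from mv import rot
from plant import ctrl
s=load("wr5");o=ctrl.get_obs();r=rot(o["orientation"])
h=cv2.cvtColor(s["img"],cv2.COLOR_RGB2HSV);st=cv2.inRange(h,(0,0,60),(179,50,225));st[260:]=0
X=o["tool_pos"]+r.apply([.0836,0,.0108]);print("pred hole px",proj(s,X))
cs=cv2.findContours(st,cv2.RETR_CCOMP,1)
for c,hh in zip(cs[0],cs[1][0]):
    A=cv2.contourArea(c)
    if A>60:
        u=c.mean((0,1));p=r.inv().apply(plane(s,u,o["tool_pos"][2]-.0108)-o["tool_pos"]);print(hh[3],A,u.round(1),cv2.boundingRect(c),p.round(4))
        if A>5000:
            Q=np.array([r.inv().apply(plane(s,q[0],o["tool_pos"][2]-.0108)-o["tool_pos"])[:2] for q in c]);print("ext",Q.min(0),Q.max(0))
print(o["moment"])
E
python3 seq.py '[[0.52,-0.10,0.20,180,0,-78.5],[0.4958,0.0272,0.16,180,0,-78.5]]'
```

```text
pred hole px [278.4933886  113.23481637]
-1 190.0 [530.5 256.4] (511, 252, 39, 8) [-0.0039  0.162   0.0115]
-1 211.0 [ 29.1 256.3] (9, 252, 40, 8) [-0.0037 -0.1592  0.0101]
-1 202.0 [118.4 177.4] (92, 149, 39, 64) [ 0.0476 -0.0937  0.0105]
-1 5898.0 [ 74.8 192. ] (27, 147, 97, 91) [ 0.0388 -0.121   0.0104]
ext [ 0.0096916 -0.148915 ] [ 0.06518474 -0.09438294]
-1 23965.0 [266.7 164.2] (178, 74, 206, 186) [ 0.0555 -0.0068  0.0109]
ext [-0.00567608 -0.05375853] [0.10343765 0.0554472 ]
44 494.5 [279.7 112.7] (267, 100, 26, 27) [0.0839 0.0007 0.011 ]
-1 4005.5 [401.   12.6] (309, 0, 174, 46) [0.1315 0.0611 0.0113]
67 361.5 [433.2  23.9] (421, 10, 27, 29) [0.1266 0.078  0.0114]
[ 0.0202641  -0.03994369 -0.04252284]
12.8 [ 0.5421 -0.2983  0.1935] [ 1.7976e+02 -1.1000e-01 -7.1690e+01] [-10.6  16.7  -9.5   0.2 -64.   28.8] [-0.3  0.1 -5. ] 0.015991372374979256
[-19.52, -4.13, -0.71, 0.23, -0.13, 6.81]
[-32.36, -5.84, 3.26, 0.23, -0.13, 6.81]
```

The plate centre sits at tool (-1.3, 0.6) mm. The wrist camera looks straight down through the front hole, so the post can be seen through it. I'll hover over the posts.

Converted, -32.4 cm / 60 = -0.54, -5.8 cm / 60 = -0.0967, 6.8 degrees / 360 = 0.0189.

Call:
send_rows --plan '[[[-0.54,-0.0967,0,0,0,0.0189],[-0.54,-0.0967,0,0,0,0.0189],[-0.54,-0.0967,0,0,0,0.0189],[-0.54,-0.0967,0,0,0,0.0189],[-0.54,-0.0967,0,0,0,0.0189],[-0.54,-0.0967,0,0,0,0.0189],[-0.54,-0.0967,0,0,0,0.0189],[-0.54,-0.0967,0,0,0,0.0189]]]'

```text
clock: 13.47
tool_pos: [0.4951, 0.0287, 0.1928]
orientation: [179.8, -0.3, -78.5]
force: [1.4, 0.0, -3.9]
opening: 0.0161
gripper_force: 30.0
```

```bash
python3 seq.py '[[0.4967,0.0260,0.125,180,0,-78.5]]'
```

```text
13.4667 [0.4951 0.0287 0.1928] [179.82  -0.29 -78.47] [ 26.3   5.2 -24.3   0.3 -60.8 -14.9] [ 1.4  0.  -3.9] 0.016086131197990305
[0.26, -0.13, 6.78, 0.18, -0.29, 0.03]
```

Call:
send_rows --plan '[[[0.005,-0.0017,0.0583,0,0,0],[0.005,-0.0017,0.1133,0,0,0],[0.005,-0.0017,0.1133,0,0,0],[0.005,-0.0017,0.1133,0,0,0],[0.005,-0.0017,0.1133,0,0,0]]]'

```text
clock: 13.88
tool_pos: [0.4988, 0.0235, 0.1269]
orientation: [179.9, -0.3, -78.5]
force: [0.9, -0.3, -3.3]
opening: 0.0161
gripper_force: 30.0
```

```bash
cat > thru.py <<'E'
from h import *
from mv import rot
from plant import ctrl
s=ctrl.snapshot("wrist");np.savez("wthru.npz",**s)
o=ctrl.get_obs();r=rot(o["orientation"]);print(o["clock"],o["tool_pos"].round(4),o["orientation"].round(2),o["force"].round(1))
hx=proj(s,o["tool_pos"]+r.apply([.0839,.0007,.0108]));print("hole px",hx)
u,v=hx.round().astype(int)
h=cv2.cvtColor(s["img"],cv2.COLOR_RGB2HSV)
for y in range(v-16,v+17,2): print(y,' '.join("%3d/%-3d"%(h[y,x,2],h[y,x,1]) for x in range(u-16,u+17,2)))
E
python3 thru.py
```

```text
13.9333 [0.4994 0.0237 0.1276] [-179.95   -0.29  -78.49] [ 0.7  0.3 -4.3]
hole px [278.66981682 113.00237338]
97 173/9   177/9   173/12  168/12  170/11  173/12  173/10  171/12  168/12  177/13  178/11  175/10  173/12  171/12  173/7   177/9   179/13 
99 175/12  177/12  171/10  168/11  172/9   177/13  150/12  128/14  107/14  111/11  125/10  174/9   178/13  173/10  175/9   176/4   177/9  
101 174/7   178/11  173/10  170/11  174/10  123/12  128/16  134/15  188/15  165/14   97/11  113/14  124/16  172/7   175/13  178/7   177/9  
103 174/9   178/13  173/10  164/12  130/10  194/20  177/14  179/13  181/14  160/10  164/9   143/11  102/15  109/14  180/11  178/9   178/10 
105 174/10  177/10  174/10  135/11  147/10  177/13  178/14  230/8   229/8   229/8   230/9   236/9   191/13  117/15  140/11  181/8   179/10 
107 173/9   149/10  169/9   141/13  156/13  204/10  230/8   227/8   226/8   229/9   231/10  233/10  159/8   173/10  113/9   174/7   179/11 
109 172/12  176/7   147/14  159/13  177/12  232/8   227/9   226/10  227/9   234/10  159/10  163/9   166/9   167/9   135/13  171/7   178/9  
111 173/10  
[... 686 characters left out ...]
 
121 169/6   176/12  173/12  157/11  176/10  211/12  226/12   67/11   80/10  126/10  127/8   128/12   87/12  146/14  174/10  175/10  179/11 
123 170/12  175/10  169/11  169/12  156/15  152/10  218/9    76/0    75/3    83/9   106/7    86/6   152/15  162/8   174/10  176/10  177/10 
125 170/11  175/9   172/15  165/11  169/12  165/12  155/15  144/12  128/10  154/10  162/9   156/10  172/10  166/9   174/12  171/7   175/7  
127 170/9   174/7   170/12  165/11  168/11  171/12  171/12  168/11  161/11  168/11  174/10  174/10  171/12  168/11  171/12  175/9   174/7  
129 170/12  174/9   168/11  167/14  168/12  170/9   170/12  165/12  161/8   169/11  170/9   171/10  169/9   169/12  172/12  175/10  176/10
```

```bash
python3 - <<'E'
from h import *
from mv import rot
from plant import ctrl
s=load("wthru");o=ctrl.get_obs();r=rot(o["orientation"])
P=plane(s,(283,119),.088);H=o["tool_pos"]+r.apply([.0839,.0007,.0158]);print("post",P,"hole",H,"shift tool cm",100*r.inv().apply(P-H))
t=np.radians(11.5);print("centre for yaw 11.5",P[:2]+.085*np.array([-np.sin(t),np.cos(t)]))
E
python3 seq.py '[[0.4967,0.0260,0.125,180,0,-78.5]]'
```

```text
post [ 0.51208863 -0.05561006  0.088     ] hole [ 0.51550597 -0.05875449  0.11219585] shift tool cm [-0.38875812  0.27440213  2.41735797]
centre for yaw 11.5 [0.49514235 0.02768354]
13.9333 [0.4994 0.0237 0.1276] [-179.95   -0.29  -78.49] [ 25.5   9.3 -29.1   0.4 -51.6 -14.2] [ 0.7  0.3 -4.3] 0.01576406784171797
[-0.28, 0.22, 0.25, -0.05, -0.29, 0.01]
```

Converted, 1.5 cm / 60 = 0.025, 0.27 cm / 60 = 0.0045, -0.2 degrees / 360 = -0.0006.

Call:
send_rows --plan '[[[-0.0067,0.0045,0.0083,0,-0.0006,0],[-0.0067,0.0045,0.02,0,-0.0006,0],[-0.0067,0.0045,0.025,0,-0.0006,0],[-0.0067,0.0045,0.025,0,-0.0006,0],[-0.0067,0.0045,0.025,0,-0.0006,0]]]'

```text
clock: 14.35
tool_pos: [0.4948, 0.027, 0.1113]
orientation: [180.0, -0.1, -78.5]
force: [-0.2, -0.7, -4.6]
opening: 0.0161
gripper_force: 30.0
```

```bash
python3 thru.py; python3 - <<'E'
from h import *
from mv import rot
# left post: look between plate edge/hole in scene view: ascii not needed, print predicted pixels
from plant import ctrl
o=ctrl.get_obs();r=rot(o["orientation"])
for n in("scene","side"):
    s=ctrl.snapshot(n);np.savez(n[:2]+"6.npz",**s)
    L=o["tool_pos"]+r.apply([-.0865,.0005,.0108]);u,v=proj(s,L).round().astype(int);g=cv2.cvtColor(s["img"],cv2.COLOR_RGB2GRAY);print(n,u,v);print(g[v-7:v+8,u-9:u+10])
E
```

```text
14.4 [0.495  0.0271 0.1115] [ 1.7998e+02 -8.0000e-02 -7.8470e+01] [ 0.  -0.1 -5.1]
hole px [279.37462986 113.06798164]
97 175/7   177/9   173/10  169/11  171/10  176/10  173/12  171/10  167/8   177/13  176/10  176/10  177/13  173/12  177/9   179/7   179/9  
99 175/10  178/9   173/10  169/11  172/12  177/12  152/12  131/16  108/7   110/12  127/10  173/10  180/14  171/10  176/9   177/9   177/7  
101 174/10  178/10  171/10  171/12  175/10  129/10  114/11  112/9   147/9   125/12  123/15  113/11  126/20  174/9   177/12  178/7   178/7  
103 174/10  179/11  175/10  163/11  135/13  114/13  145/9    95/8    89/3   165/12  175/13  175/12  108/12  110/14  179/11  180/10  179/9  
105 175/9   179/10  173/9   138/15  134/11  106/7    92/11  102/10   99/8    90/11   78/3   174/12  178/11  121/13  142/14  179/9   179/9  
107 175/9   176/9   168/9   143/11  105/7    91/8   100/10  108/14  104/10  105/12   92/8    99/5   178/13  179/10  113/9   179/10  177/7  
109 174/12  178/9   148/12  150/8    75/7    93/14  117/7   136/17  133/12  123/10   96/11   82/12  154/7   177/13  137/11  170/9   180/9  
111
[... 3155 characters left out ...]
 194 208 205 190 180 174 174 173 176 176 176
  174]
 [187 186 186 186 184 183 189 202 216 217 204 188 178 176 177 178 176 175
  175]
 [187 186 186 184 184 185 190 198 206 211 204 190 181 180 181 180 178 176
  173]
 [188 187 186 186 185 183 186 190 192 194 192 187 183 182 183 181 180 176
  174]
 [188 186 185 184 183 183 183 182 184 183 182 181 180 179 179 180 182 184
  183]
 [184 182 182 185 185 183 180 176 173 170 170 172 175 176 179 186 201 209
  211]
 [189 187 186 195 204 200 186 167 156 147 153 169 175 178 184 202 222 230
  230]
 [212 208 205 221 230 224 198 164 140 127 142 170 182 181 187 209 230 237
  236]
 [229 227 226 234 240 235 206 165 137 126 142 172 187 189 192 211 231 238
  238]]
```

Through the hole the post is now within about 1 mm of centre. I nudge it and lower gently past the tapers.

Converted, 2 cm / 60 = 0.0333, 1.2 cm / 60 = 0.02.

Call:
send_rows --plan '[[[0,-0.0013,0.0067,0,0,0],[0,-0.0013,0.0133,0,0,0],[0,-0.0013,0.02,0,0,0],[0,-0.0013,0.0267,0,0,0],[0,-0.0013,0.0333,0,0,0],[0,-0.0013,0.0333,0,0,0]]]'

```text
clock: 15.0
tool_pos: [0.495, 0.0271, 0.0903]
orientation: [179.9, -0.1, -78.5]
force: [0.0, -0.8, -3.7]
opening: 0.0159
gripper_force: 30.0
```

```bash
python3 seq.py '[]'; python3 -c "
from plant import ctrl;print(ctrl.get_obs()['moment'])"
```

```text
15.0 [0.495  0.0271 0.0903] [ 1.7988e+02 -8.0000e-02 -7.8480e+01] [ 25.9  11.7 -31.9   0.1 -46.5 -14.5] [ 0.  -0.8 -3.7] 0.01585138477294323
[0.02827776 0.00779896 0.05701082]
```

Past both tapers with no contact force. Down to the washers, then press.

Converted, 3.9 cm / 60 = 0.065, 2.7 cm / 60 = 0.045.

Call:
send_rows --plan '[[[0,0,0.0117,0,0,0],[0,0,0.0233,0,0,0],[0,0,0.035,0,0,0],[0,0,0.045,0,0,0],[0,0,0.0533,0,0,0],[0,0,0.06,0,0,0],[0,0,0.065,0,0,0],[0,0,0.065,0,0,0]]]'

```text
clock: 15.67
tool_pos: [0.4954, 0.0271, 0.0522]
orientation: [179.9, -0.1, -78.5]
force: [-4.7, 0.6, 6.6]
opening: 0.0159
gripper_force: 30.0
```

```bash
python3 seq.py '[]'
```

```text
15.6667 [0.4954 0.0271 0.0522] [ 1.7994e+02 -9.0000e-02 -7.8460e+01] [ 25.9  14.8 -34.2   0.1 -41.  -14.5] [-4.7  0.6  6.6] 0.015931983126328094
```

Converted, 0.65 cm / 60 = 0.0108, 0.55 cm / 60 = 0.0092.

Call:
send_rows --plan '[[[0,0.0013,0.0033,0,0,0],[0,0.0013,0.0067,0,0,0],[0,0.0013,0.0092,0,0,0],[0,0.0013,0.0108,0,0,0],[0,0.0013,0.0108,0,0,0],[0,0.0013,0.0108,0,0,0]]]'

```text
clock: 16.17
tool_pos: [0.4954, 0.0272, 0.047]
orientation: [-179.9, -0.1, -78.4]
force: [-4.2, -0.2, 11.2]
opening: 0.0155
gripper_force: 30.0
```

```bash
python3 seq.py '[]';python3 -c "
from plant import ctrl;print(ctrl.get_obs()['moment'])"
```

```text
16.1667 [0.4954 0.0272 0.047 ] [-1.7995e+02 -8.0000e-02 -7.8440e+01] [ 26.   15.2 -34.7   0.1 -40.1 -14.5] [-4.2 -0.2 11.2] 0.015518577499277802
[0.1140453  1.82020672 0.00475948]
```

Converted, 0.2 cm / 60 = 0.0033, 0.1 cm / 60 = 0.0017.

Call:
send_rows --plan '[[[0,0.001,0.0017,0,0,0],[0,0.001,0.0033,0,0,0],[0,0.001,0.0033,0,0,0],[0,0.001,0.0033,0,0,0]]]'

```text
clock: 16.5
tool_pos: [0.4954, 0.0272, 0.0467]
orientation: [-179.9, -0.1, -78.4]
force: [-11.1, 1.0, 29.9]
opening: 0.0158
gripper_force: 30.0
```

```bash
python3 seq.py '[]'; python3 chk.py
```

```text
16.5 [0.4954 0.0272 0.0467] [-1.7986e+02 -9.0000e-02 -7.8390e+01] [ 26.   15.2 -34.8   0.2 -39.9 -14.5] [-11.1   1.   29.9] 0.015777607351269547
scene 434.0 top [345 241] bot [346 286] box (338, 241, 37, 46)
side 172.5 top [276 272] bot [282 311] box (273, 272, 12, 40)
```

Hard stop reached: z steady at 0.0467 while the force jumped, so the underside is at 0.031, the bed level. I ease the push a little and let it settle.

Converted, -0.07 cm / 60 = -0.0012.

Call:
send_rows --plan '[[[0,0,-0.0012,0,0,0],[0,0,-0.0012,0,0,0],[0,0,-0.0012,0,0,0],[0,0,-0.0012,0,0,0],[0,0,-0.0012,0,0,0],[0,0,-0.0012,0,0,0]]]'

```text
clock: 17.1
tool_pos: [0.4954, 0.0272, 0.0467]
orientation: [-179.9, -0.1, -78.4]
force: [-7.8, 1.1, 21.5]
opening: 0.0158
gripper_force: 30.0
```

```bash
python3 - <<'E'
from h import *
from mv import rot
from plant import ctrl
# plate hole rim and level check through the wrist camera
s=ctrl.snapshot("wrist");o=ctrl.get_obs();r=rot(o["orientation"]);print(o["clock"],o["tool_pos"],o["force"],o["opening"])
h=cv2.cvtColor(s["img"],cv2.COLOR_RGB2HSV);st=cv2.inRange(h,(0,0,60),(179,50,225));st[260:]=0
c=max(cv2.findContours(st,0,1)[0],key=cv2.contourArea)
Q=np.array([r.inv().apply(plane(s,q[0],.036)-o["tool_pos"])[:2] for q in c]);print("ext",Q.min(0),Q.max(0))
for n in("scene","side"):
    s=ctrl.snapshot(n);h=cv2.cvtColor(s["img"],cv2.COLOR_RGB2HSV)
    t=np.radians(11.5);R=np.array([[np.cos(t),-np.sin(t)],[np.sin(t),np.cos(t)]])
    for y in(-.085,.085):
        for z in (.036,.088): X=np.r_[np.array([.4951,.0277])+R@[0,y],z];print(n,y,z,proj(s,X).round(1))
E
```

```text
17.15 [0.49542517 0.02722227 0.04673239] [-8.16336148  0.47195975 21.27281252] 0.01555009192656235
ext [-0.00540518 -0.05546799] [0.10542893 0.07373222]
scene -0.085 0.036 [264.8 223.1]
scene -0.085 0.088 [264.5 211.8]
scene 0.085 0.036 [303.5 243.5]
scene 0.085 0.088 [304.  232.1]
side -0.085 0.036 [286.9 212. ]
side -0.085 0.088 [286.8 202.8]
side 0.085 0.036 [292.9 249.4]
side 0.085 0.088 [293.  240.6]
```

```bash
python3 -c "
from plant import ctrl;print(ctrl.close_job())"
```

```text
the job is handed in; nothing more can be done
None
```

The opener hangs by its eye on the hook and the plate is pressed fully home on the ribs, held down at about 21 N; the job went in at about 17 s, and no verdict came back.

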